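# Unhitch the key box and hold its lid up

## Robot

A 7-joint arm with a two-finger parallel gripper is mounted at the origin on the work surface. World frame = base frame: x ahead of the robot, y to its left, z up, the work surface at z = 0. Lengths are in m, angles in rad, forces in N, time in s.
With the tool pointing down it reaches from about 0.425 to 0.875 m from the base axis. Payload 4.7 kg.
Tool frame: the origin (TCP) lies on the centre line of the jaws, within the pads' length; the fingertips stand 14 mm ahead of it and the grasp point (between the pads) lies 5 mm behind it; z points along the fingers, x is the direction in which the jaws open and shut, and the axes are right-handed (so a half turn about z gives the same grasp; the last joint's range is limited). The gripper opens to 87 mm and grips with 3 to 60 N. Pads are 19 mm wide; open, the fingers measure 117 mm over their backs; the gripper's body (75 mm by 190 mm) begins 51 mm behind the grasp point.
Start: joints at [1.212, 0.321, -0.07, 1.45, 0.023, 1.371, -0.057], TCP at [0.237, -0.605, 0.237] pointing down, gripper open.
Joint ranges: [-2.86, 2.86], [-0.3, 2.09], [-1.38, 1.24], [0.06, 2.45], [-1.56, 4.7], [0.09, 2.05], [-2.69, 2.69]. Speed limits (rad/s): [2.57, 2.57, 3.14, 3.14, 3.14, 3.14, 3.14].

## Interface

Orientations are given as a rotation vector (axis times angle).
In Python, from bench import ctrl gives the robot as it stands.
- The arm moves only by the tool drive_tool, never from a script. Its argument "rows" is a list that holds one entry, the list of rows, each a list of 5 numbers: the shift along the tool's x, y, z scaled (see below), then the turn about the tool's z scaled (see below), then the closure in counts, from 0 (fully open) to 255 (shut). In form: [[[dx, dy, dz, spin, jaw], ...]]. A call has 1 to 20 rows; each row is the pose to reach, as a shift and turn from the pose commanded when the call began, along the tool's axes at that moment, turning the shorter way round; what a row does not reach only later rows make up. The controller multiplies each number of a shift by 300 mm and each number of a turn by pi rad. A row lasts 1/8 s, in which the tool goes at most 62.5 mm and 10.7 degrees, less where a joint would pass 70% of its speed; a pose out of reach is approached as far as the arm can. A call with a number of a shift or a turn outside -1 to 1 is refused whole. A call with a gripper value outside its range is refused whole. The fingers move at their own pace and stop on an object; "grip_force" is the grip in N (left out, the last holds). Time passes only in rows, so rows that repeat a pose let the fingers close. It gives the time, the measured TCP pose, the force and the opening at its end, in the units of the state.
- ctrl.get_state(): the state, without advancing time (a new reading comes with each control period).
- ctrl.get_image(name): name is "side" or "top"; returns a dict with "img" (400x640x3 uint8, blue, green, red), "camera_matrix" (3x3 intrinsics, pixels), "k1" (the pictures are not rectified: a ray, as slopes to the right and down, at radius r is drawn at 1 + k1 r^2 times it, then the intrinsics apply), "R" (3x3) and "t" (3): a world point X has camera coordinates R X + t. Camera axes: x right, y down, z forward; pixel columns grow to the right and rows downward; lengths in m; the calibration is good to about 2 mm. A picture is of the moment at which its call begins. There is no depth.
- ctrl.close_job(): hands the job in, once; it reports no verdict.
The state is a dict: "time": time; "joint_positions": joint angles; "qd": joint speeds; "joint_torque": joint torques, N m; "position": TCP position; "tool_rot": TCP orientation; "ft_force": force on the tool from outside, world axes, zero at the start; "torque": the same for the moment, N m; "grip_width": opening from 0.0 (shut) to 1.0 (fully open).
Only numpy, scipy, OpenCV 4.12 (cv2) and the standard library are available. Lean on these libraries where they do the work, as an engineer would, in place of code of your own. Each camera call takes 0.05 s, during which the arm holds its last target.

## Task

Open the bamboo key box for me and keep it open, so that I can take out a spare key. First move the earbud case that lies on the box's lid into the stoneware bowl and let go of it; then take the knob of the spring latch at the front of the lid, pull it sideways until the latch fork is clear of the ball, lift the lid off the ball and hold it raised. Finish while still holding the lid up, at least 30 degrees open, and leave the key fob, the shoehorn, the candle jar and the bowl where they are.

Things in the scene. Friction and masses are not known exactly. Their poses are not given: they have to be found in the camera images.
- keybox: Closed bamboo key box, fixed to the console: 150 (x) x 200 (y) x 75 mm high with its lid shut (lid 10 mm thick, its top 75 mm above the console). Origin: centre of the underside. Its -x side is the front, which faces roughly to the robot; the lid is hinged along the far (+x) edge. In front of the lid, flush with its top, a steel coupler plate sticks out 43 mm beyond the box's front; it reaches from y = -31 to y = +88 mm. The box's ball mount stands up through a hole in it.
- ball (a point): Centre of the brass ball (diameter 20 mm) of the ball mount, fixed to the front of the box, at x = -93, y = 0, z = 88.5 mm of the box's frame; its top is 98.5 mm above the console. With the latch home, the latch's fork lies under the ball and the lid cannot rise.
- hinge (a point): Middle of the lid's hinge line, at x = +75, y = 0, z = 65 mm of the box's frame; the hinge line runs along the box's y axis.
- knob (a point): Middle of the latch's upright round knob (diameter 16 mm, 32 mm tall; this point is half-way up, 20 mm above the lid's top, and moves with the latch and the lid). The knob stands on the 4 mm thick steel latch plate, 52 mm to the box's +y side of the ball; 34 mm are free between knob and ball. The point's axes are the latch's: z along the knob, y along the pull, x across.
- latch (a joint): How far the latch is pulled (m): 0 = home under the ball, sprung; it slides to the box's +y side (the robot's left), away from the ball. The fork is clear of the ball from 0.017 on; end stop at 0.024. The spring resists with about 4 N at home and 8 N at the end stop and draws the latch home when it is let go.
- lid (a joint): Opening angle of the lid (rad): 0 = shut, grows as the front edge rises, stop at 1.2. Nothing keeps the lid up: it falls shut when let go. The lid with latch weighs 0.36 kg; about 2 N at the knob lifts it. The knob tilts with the lid; it may turn between the fingers.
- case_center (a point): Centre of the green plastic earbud case, a rounded block 58 (x) x 44 (y) x 24 mm high, 40 to 80 g, lying loose on top of the shut lid behind the latch. Axes are the case's own.
- bowl_rim (a point): Centre of the mouth of the speckled stoneware bowl, 60 mm above the console it stands on: outer diameter 170 mm at the rim, inner floor about 80 mm wide and 6 mm above the console, wall 5 mm; 0.55 kg, loose.
- fob: Silver car key fob, 70 x 36 x 13 mm, lying on the console beyond the bowl; bystander. Origin: centre of its underside.
- shoehorn: Flat steel shoehorn, about 190 mm long (y), 41 mm wide, 9 mm high, lying behind the box; bystander. Origin: underside near its middle.
- candle: Candle jar with a bamboo cap, diameter 72 mm, 82 mm tall, standing to the right of the box; bystander. Origin: centre of its underside.
Things that resemble listed ones, but are neither listed nor needed, are in the scene too. Of the things shaped like the part that bears case_center, the green one is meant.

How it is judged:
By the outcome, as a careful person would: the job done as asked, in the order asked, and still so for the second after the job is handed in, while the arm keeps its last pose, push and grip.
It also fails if it takes over 58 s, if anything falls off the work surface, if the arm or the gripper's body presses on something with over 40 N, if the wrist force passes 120 N, or if a joint passes its speed limit or range.

## Working session

There is one attempt and no reset: what is moved stays moved. The work goes in short steps, Python scripts to look and compute and a tool call to move; the robot and the scene stay as the last step left them, time stands still between calls to the robot, and variables do not carry over. Pictures are saved under pics/ and viewed, and the job is handed in when it is done.

Besides the shell and the picture viewer there is one more tool, called after ">>>" as a command line: name --argument value ..., lists and objects as JSON in quotes. drive_tool: Moves the arm, as the interface text tells. Its arguments: {"type":"object","properties":{"rows":{"type":"array"},"grip_force":{"type":"number"}},"required":["rows"]}

```bash
ls; mkdir -p pics
cat > h.py <<'E'
import numpy as np,cv2
from bench import ctrl
def snap(n,f):
    d=ctrl.get_image(n); cv2.imwrite('pics/'+f,d['img']); return d
def ray(d,u,v):
    K=np.array(d['camera_matrix']);k=d['k1']
    dc=np.array([k,0,0,0,0],float)
    p=cv2.undistortPoints(np.array([[[u,v]]],float),K,dc)[0,0]
    R=np.array(d['R']);t=np.array(d['t'])
    return -R.T@t, R.T@np.array([p[0],p[1],1])
def onz(d,u,v,z):
    c,r=ray(d,u,v); return c+r*(z-c[2])/r[2]
def proj(d,X):
    K=np.array(d['camera_matrix']);dc=np.array([d['k1'],0,0,0,0],float)
    return cv2.projectPoints(np.array(X,float).reshape(-1,1,3),cv2.Rodrigues(np.array(d['R']))[0],np.array(d['t'],float),K,dc)[0][:,0]
E
python3 - <<'E'
from h import *
import pickle
o={}
for n in('top','side'):
    d=snap(n,n+'0.png');o[n]=d
    print(n,d['k1'],np.array(d['camera_matrix']).tolist(),(-np.array(d['R']).T@d['t']).round(3),np.array(d['R']).round(2).tolist())
pickle.dump(o,open('o.pkl','wb'))
print(ctrl.get_state())
E
```

```text
pics
top -0.10193951540864503 [[483.73853424531234, 0.0, 310.5571306766213], [0.0, 483.73853424531234, 202.69356963151145], [0.0, 0.0, 1.0]] [ 0.378 -0.098  1.166] [[0.06, -1.0, -0.0], [-0.97, -0.06, -0.22], [0.22, 0.01, -0.98]]
side -0.03397069951808751 [[472.9787555871597, 0.0, 313.5667544870563], [0.0, 472.9787555871597, 199.2227514300991], [0.0, 0.0, 1.0]] [ 0.59  -0.823  0.836] [[1.0, -0.08, -0.01], [-0.06, -0.71, -0.7], [0.04, 0.7, -0.71]]
{'time': 0.1, 'joint_positions': array([ 1.21207217,  0.32175054, -0.0701048 ,  1.45156096,  0.02262697,
        1.37082434, -0.05691922]), 'qd': array([-0.00136412, -0.00101019, -0.00131156, -0.00383289, -0.00032853,
        0.00215033, -0.00191057]), 'joint_torque': array([ 6.46002609e-04, -4.92569268e+01, -4.05090423e-01, -3.13400209e+01,
       -6.41427655e-02,  3.94986849e-02,  8.60575278e-05]), 'position': array([ 0.23654245, -0.60491177,  0.23556597]), 'tool_rot': array([-2.59395690e+00,  1.77069983e+00,  2.37455298e-03]), 'ft_force': array([-0.14803285, -0.29952627,  0.01203189]), 'torque': array([0.00792219, 0.00734017, 0.02311624]), 'grip_width': 0.9952935221999403}
```

View pics/top0.png

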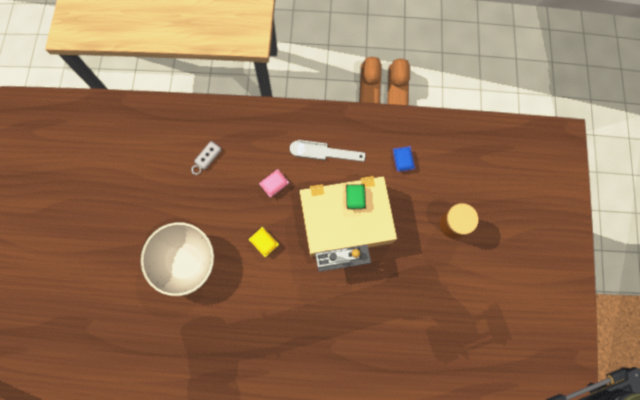

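View pics/side0.png

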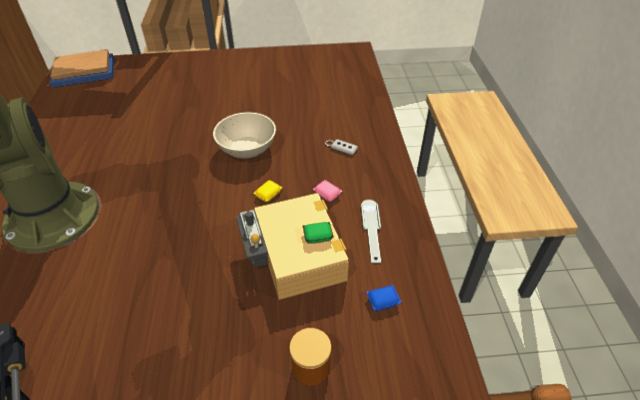

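The top view shows the green case at about (356,196) on the lid, the ball at about (354,254), and the bowl at (178,259). I'll zoom in for accurate corners.

Run:
```python
from h import *
a=cv2.imread('pics/top0.png')[165:285,280:420]; cv2.imwrite('pics/topz.png',cv2.resize(a,None,fx=5,fy=5,interpolation=cv2.INTER_CUBIC))
a=cv2.imread('pics/side0.png')[185:305,225:365]; cv2.imwrite('pics/sidez.png',cv2.resize(a,None,fx=5,fy=5,interpolation=cv2.INTER_CUBIC))
```

```text
(no output)
```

View pics/topz.png

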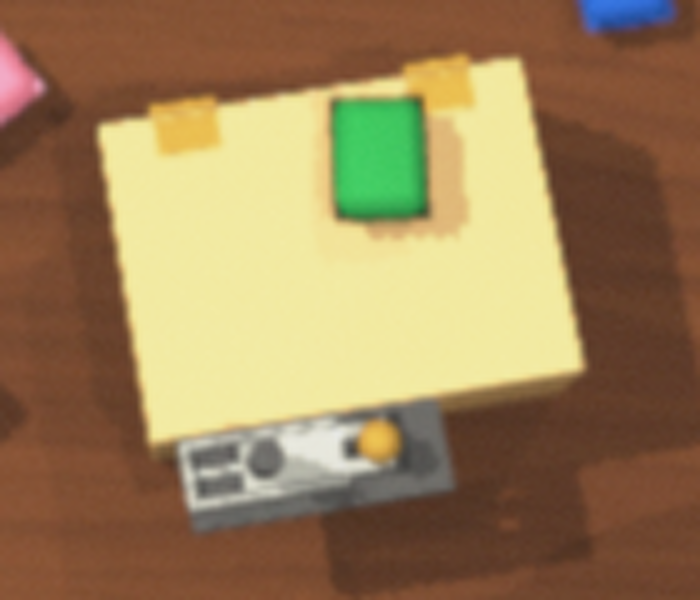

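View pics/sidez.png

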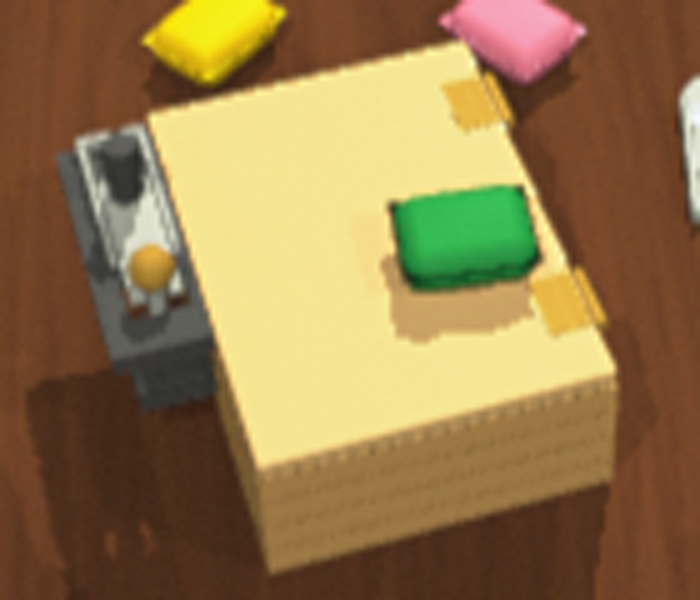

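Run:
```python
from h import *
import pickle
o=pickle.load(open('o.pkl','rb'));T,S=o['top'],o['side']
f=lambda d,p,z,off:onz(d,off[0]+(p[0]+.5)/5-.5,off[1]+(p[1]+.5)/5-.5,z)
to,so=(280,165),(225,185)
def tri(d1,p1,d2,p2):
    c1,r1=ray(d1,*p1);c2,r2=ray(d2,*p2)
    A=np.stack([r1,-r2],1);s=np.linalg.lstsq(A,c2-c1,rcond=None)[0]
    a,b=c1+s[0]*r1,c2+s[1]*r2;return (a+b)/2,np.linalg.norm(a-b)
L=[]
for nm,d,ps,off in(('top',T,[(98,125),(522,59),(585,370),(148,445)],to),('side',S,[(470,42),(615,375),(262,470),(148,112)],so)):
    P=np.array([f(d,p,.075,off) for p in ps])[:,:2];L.append(P)
    # order far-left, far-right, near-right, near-left
    ax=(P[0]+P[1]-P[2]-P[3]);ay=(P[0]+P[3]-P[1]-P[2])
    print(nm,P.round(4).tolist(),P.mean(0).round(4),'yawx',np.degrees(np.arctan2(ax[1],ax[0])),'yawy',np.degrees(np.arctan2(-ay[0],ay[1])),np.linalg.norm(ax)/2,np.linalg.norm(ay)/2)
px=lambda p,off:(off[0]+(p[0]+.5)/5-.5,off[1]+(p[1]+.5)/5-.5)
print('ball',tri(T,px((380,441),to),S,px((152,268),so)), f(T,(380,441),.0885,to),f(S,(152,268),.0885,so))
print('knobtop',tri(T,px((265,455),to),S,px((122,145),so)))
# green, top face
for nm,d,ps,off in(('top',T,[(333,98),(424,98),(428,216),(338,218)],to),('side',S,[(392,205),(522,188),(538,248),(408,270)],so)):
    P=np.array([f(d,p,.097,off) for p in ps])[:,:2]; print('green',nm,P.round(4).tolist(),P.mean(0).round(4),cv2.minAreaRect(P.astype(np.float32)*1000))
# green mask
for nm,d in(('top',T),('side',S)):
    h=cv2.cvtColor(d['img'],cv2.COLOR_BGR2HSV);m=cv2.inRange(h,(45,100,40),(80,255,255))
    ys,xs=np.nonzero(m);print(nm,'green',xs.mean(),ys.mean(),len(xs),cv2.minAreaRect(np.stack([xs,ys],1).astype(np.float32)))
    h=d['img'].astype(int);
for q in((142,259),(214,257),(177,223),(180,296)):print('bowl top',q,onz(T,*q,.06).round(3))
for q in((213.5,134),(276,133)):print('bowl side',q,onz(S,*q,.06).round(3))
for q in((462,204),(478,219)):print('candle',onz(T,*q,.082))
```

```text
top [[0.648, -0.0537], [0.6926, -0.2498], [0.5474, -0.2833], [0.5008, -0.0865]] [ 0.5972 -0.1683] yawx 12.769470123469349 yawy 13.067019128290124 0.14990023147234122 0.2016683240317347
side [[0.6505, -0.0571], [0.6923, -0.2513], [0.5501, -0.285], [0.5039, -0.0882]] [ 0.5992 -0.1704] yawx 12.643699514777332 yawy 12.694758682988539 0.1480109843444845 0.20039150771706854
ball (array([ 0.50780487, -0.19003323,  0.08801552]), np.float64(0.00028493415045420295)) [ 0.50760717 -0.19002468  0.0885    ] [ 0.50799431 -0.19039736  0.0885    ]
knobtop (array([ 0.49643341, -0.13820247,  0.10769564]), np.float64(0.0009022870204637178))
green top [[0.6621, -0.1609], [0.6648, -0.2024], [0.6098, -0.2064], [0.6063, -0.1658]] [ 0.6358 -0.1839] ((636.0115966796875, -184.01739501953125), (56.02412414550781, 41.65237045288086), 4.948382377624512)
green side [[0.6083, -0.1722], [0.6631, -0.1677], [0.6663, -0.2009], [0.6126, -0.2078]] [ 0.6376 -0.1871] ((637.720703125, -186.71900939941406), (54.91160583496094, 35.81829833984375), 6.9076762199401855)
top green 355.43705463182897 196.36817102137766 421 ((355.0, 196.5), (23.0, 18.0), 90.0)
side green 317.5995893223819 232.05338809034907 487 ((317.75677490234375, 232.04055786132812), (19.070281982421875, 26.797035217285156), 80.53767395019531)
bowl top (142, 259) [0.464 0.299 0.06 ]
bowl top (214, 257) [0.48  0.131 0.06 ]
bowl top (177, 223) [0.553 0.227 0.06 ]
bowl top (180, 296) [0.386 0.2   0.06 ]
bowl side (213.5, 134) [0.39  0.208 0.06 ]
bowl side (276, 133) [0.557 0.196 0.06 ]
candle [ 0.63637905 -0.43256094  0.082     ]
candle [ 0.60328267 -0.47010576  0.082     ]
```

Box at about (0.598, −0.169), yaw 12.8°. Case at (0.6365, −0.1855), yaw about 5°. Bowl centre (0.472, 0.214). The ball and knob triangulations agree with the box model.

```bash
cat >> h.py <<'E'
from scipy.spatial.transform import Rotation as Ro
def plan(X,jaw=None):
    s=ctrl.get_state();R=Ro.from_rotvec(s['tool_rot']).as_matrix()
    d=R.T@(np.array(X)-s['position'])
    y=np.degrees(np.arctan2(R[1,0],R[0,0])); sp=0
    if jaw is not None: sp=-((jaw-y+90)%180-90)
    print('shift',(d/.3).round(4),'spin',round(sp/180,4),'| jawyaw',round(y,2),'pos',s['position'].round(4),'F',s['ft_force'].round(1),'w',round(s['grip_width']*87,1),'t',s['time'],'q7',s['joint_positions'][6].round(2),'z',R[:,2].round(3))
E
python3 -c "
from h import *
plan((.437,-.395,.22),95);plan((.6365,-.1855,.2),95)"
```

```text
shift [-0.4081 -0.8772  0.0525] spin 0.0909 | jawyaw -68.64 pos [ 0.2365 -0.6049  0.2356] F [-0.1 -0.3  0. ] w 86.6 t 0.1 q7 -0.06 z [-0.001  0.002 -1.   ]
shift [-0.8161 -1.7509  0.1198] spin 0.0909 | jawyaw -68.64 pos [ 0.2365 -0.6049  0.2356] F [-0.1 -0.3  0. ] w 86.6 t 0.1 q7 -0.06 z [-0.001  0.002 -1.   ]
```

>>> drive_tool --rows '[[[-0.41,-0.88,0.05,0.091,0],[-0.41,-0.88,0.05,0.091,0],[-0.41,-0.88,0.05,0.091,0],[-0.41,-0.88,0.05,0.091,0],[-0.41,-0.88,0.05,0.091,0],[-0.41,-0.88,0.05,0.091,0]]]' --grip_force 20

```text
time: 0.85
position: [0.4412, -0.39, 0.221]
tool_rot: [-2.323, 2.112, 0.002]
ft_force: [-0.5, -0.4, -0.1]
grip_width: 1.001
```

```bash
python3 -c "
from h import *
plan((.6365,-.1855,.17),95)"
```

```text
shift [-0.6162 -0.7129  0.1721] spin 0.0026 | jawyaw -84.54 pos [ 0.4412 -0.39    0.221 ] F [-0.5 -0.4 -0.1] w 87.1 t 0.85 q7 -0.83 z [ 0.001  0.002 -1.   ]
```

>>> drive_tool --rows '[[[-0.616,-0.713,0.17,0.003,0],[-0.616,-0.713,0.17,0.003,0],[-0.616,-0.713,0.17,0.003,0],[-0.616,-0.713,0.17,0.003,0],[-0.616,-0.713,0.17,0.003,0],[-0.616,-0.713,0.17,0.003,0],[-0.616,-0.713,0.17,0.003,0],[-0.616,-0.713,0.17,0.003,0]]]'

```text
time: 1.85
position: [0.6338, -0.1947, 0.1707]
tool_rot: [2.301, -2.137, 0.001]
ft_force: [-0.5, -1.0, 0.5]
grip_width: 1.003
```

```bash
python3 -c "
from h import *
snap('top','top1.png');snap('side','side1.png')
plan((.6365,-.1855,.093),95)
a=cv2.imread('pics/side1.png')[130:330,180:420];cv2.imwrite('pics/side1z.png',cv2.resize(a,None,fx=3,fy=3))"
```

```text
shift [-0.0279 -0.01    0.2598] spin -0.004 | jawyaw -85.71 pos [ 0.6341 -0.194   0.171 ] F [-1.1  0.4  0.6] w 87.3 t 1.95 q7 -1.34 z [ 0.    -0.001 -1.   ]
```

View pics/side1z.png

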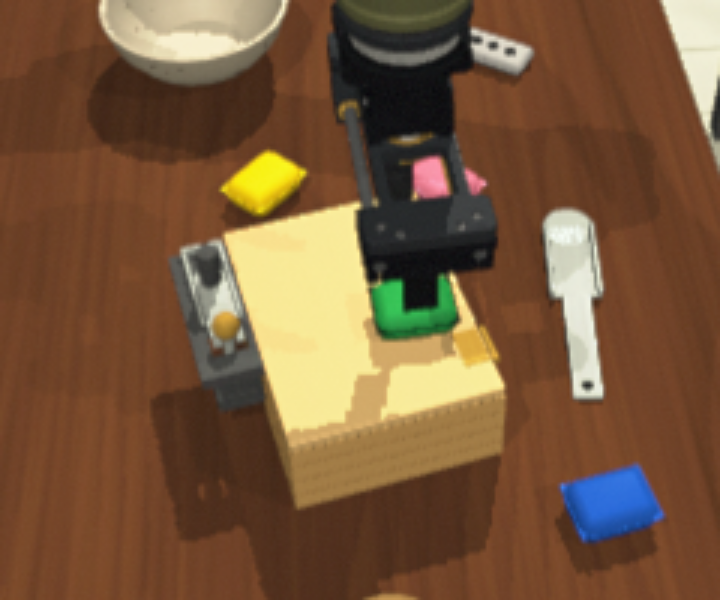

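The side view shows the gripper above the green case, with the fingers straddling it in y. I'll descend partway, settle and re-measure.

>>> drive_tool --rows '[[[-0.028,-0.01,0.1,-0.004,0],[-0.028,-0.01,0.15,-0.004,0],[-0.028,-0.01,0.15,-0.004,0],[-0.028,-0.01,0.15,-0.004,0]]]'

```text
time: 2.45
position: [0.6376, -0.1842, 0.1265]
tool_rot: [-2.318, 2.12, -0.002]
ft_force: [0.2, 1.0, 0.1]
grip_width: 0.995
```

```bash
python3 -c "
from h import *
plan((.6365,-.1855,.093),95)"
```

```text
shift [0.004  0.004  0.1116] spin 0.0006 | jawyaw -84.89 pos [ 0.6376 -0.1842  0.1265] F [0.2 1.  0.1] w 86.6 t 2.45 q7 -1.35 z [ 0.001 -0.001 -1.   ]
```

>>> drive_tool --rows '[[[0.002,0.004,0.06,0,0],[0.002,0.004,0.11,0,0],[0.002,0.004,0.11,0,0],[0.002,0.004,0.11,0,0],[0.002,0.004,0.11,0,100],[0.002,0.004,0.11,0,180],[0.002,0.004,0.11,0,180],[0.002,0.004,0.11,0,180],[0.002,0.004,0.11,0,180],[0.002,0.004,0.11,0,180]]]' --grip_force 20

```text
time: 3.7
position: [0.636, -0.1841, 0.0925]
tool_rot: [2.319, -2.119, 0.0]
ft_force: [0.6, 0.2, 0.4]
grip_width: 0.505
```

The jaws stopped at 44 mm, so the case is held. Lift.

>>> drive_tool --rows '[[[0,0,-0.1,0,190],[0,0,-0.25,0,190],[0,0,-0.37,0,190],[0,0,-0.37,0,190],[0,0,-0.37,0,190]]]'

```text
time: 4.32
position: [0.6355, -0.1841, 0.2026]
tool_rot: [2.319, -2.119, -0.002]
ft_force: [-0.2, -0.3, -0.2]
grip_width: 0.506
```

```bash
python3 -c "
from h import *
plan((.54,.05,.2));plan((.472,.214,.2))
o=__import__('pickle').load(open('o.pkl','rb'))
for n in('top','side'):
    d=o[n];im=d['img'];hs=cv2.cvtColor(im,cv2.COLOR_BGR2HSV)
    m=cv2.inRange(hs,(0,0,90),(180,75,255));m[:, :100]=0;m[:, 300:]=0
    c=max(cv2.findContours(m,0,2)[0],key=lambda c:cv2.contourArea(c) if abs(c[:,0,1].mean()-(259 if n=='top' else 135))<40 else 0)
    print(n,cv2.fitEllipse(cv2.convexHull(c)),cv2.boundingRect(c))
"
```

```text
shift [-0.8056  0.2468  0.0093] spin 0.0 | jawyaw -84.84 pos [ 0.6355 -0.1841  0.2026] F [-0.2 -0.3 -0.2] w 44.0 t 4.325 q7 -1.33 z [-0.001  0.    -1.   ]
shift [-1.3705  0.4234  0.0097] spin 0.0 | jawyaw -84.84 pos [ 0.6355 -0.1841  0.2026] F [-0.2 -0.3 -0.2] w 44.0 t 4.325 q7 -1.33 z [-0.001  0.    -1.   ]
top ((176.92391967773438, 258.69769287109375), (71.80863189697266, 74.53306579589844), 40.69453430175781) (141, 222, 73, 74)
side ((244.32408142089844, 133.99595642089844), (44.951473236083984, 61.9095344543457), 82.78502655029297) (213, 113, 63, 45)
```

>>> drive_tool --rows '[[[-0.2,0.06,0,0,190],[-0.4,0.12,0,0,190],[-0.6,0.19,0,0,190],[-0.8,0.25,0,0,190],[-0.8,0.25,0,0,190],[-0.8,0.25,0,0,190],[-0.8,0.25,0,0,190]]]'

```text
time: 5.2
position: [0.5398, 0.0463, 0.2026]
tool_rot: [2.315, -2.122, -0.001]
ft_force: [-0.0, -0.2, -0.8]
grip_width: 0.503
```

```bash
python3 -c "
from h import *
plan((.472,.214,.15))"
```

```text
shift [-0.5767  0.1763  0.1756] spin 0.0 | jawyaw -85.0 pos [0.5398 0.0463 0.2026] F [-0.  -0.2 -0.8] w 43.8 t 5.2 q7 -1.67 z [-0.001 -0.    -1.   ]
```

>>> drive_tool --rows '[[[-0.18,0.06,0,0,190],[-0.36,0.12,0,0,190],[-0.575,0.176,0,0,190],[-0.575,0.176,0.1,0,190],[-0.575,0.176,0.175,0,190],[-0.575,0.176,0.175,0,190],[-0.575,0.176,0.175,0,190],[-0.575,0.176,0.175,0,190]]]'

```text
time: 6.2
position: [0.4727, 0.2151, 0.1521]
tool_rot: [-2.317, 2.119, -0.001]
ft_force: [-0.5, 0.3, -0.1]
grip_width: 0.502
```

```bash
python3 -c "
from h import *
plan((.472,.214,.031))
snap('side','side2.png')
a=cv2.imread('pics/side2.png')[50:250,130:370];cv2.imwrite('pics/side2z.png',cv2.resize(a,None,fx=3,fy=3))"
```

```text
shift [0.0036 0.0033 0.4037] spin 0.0 | jawyaw -84.91 pos [0.4727 0.2151 0.1521] F [-0.5  0.3 -0.1] w 43.7 t 6.2 q7 -2.04 z [ 0.002  0.001 -1.   ]
```

View pics/side2z.png

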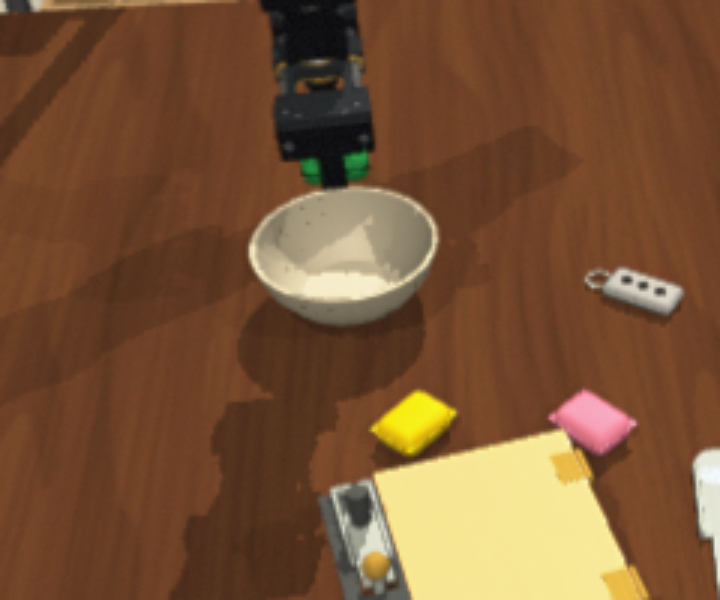

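The case is held over the bowl mouth, and the knob and ball are clearly visible below. Lower the case, then release with a small opening.

>>> drive_tool --rows '[[[0.003,0.003,0.15,0,190],[0.003,0.003,0.28,0,190],[0.003,0.003,0.36,0,190],[0.003,0.003,0.41,0,190],[0.003,0.003,0.41,0,190],[0.003,0.003,0.41,0,190]]]'

```text
time: 7.0
position: [0.4718, 0.2147, 0.0292]
tool_rot: [-2.318, 2.118, -0.002]
ft_force: [0.1, 0.1, -0.9]
grip_width: 0.505
```

>>> drive_tool --rows '[[[0,0,0,0,98],[0,0,0,0,98],[0,0,0,0,98],[0,0,0,0,98],[0,0,-0.1,0,98],[0,0,-0.3,0,98],[0,0,-0.45,0,98],[0,0,-0.45,0,98]]]'

```text
time: 8.0
position: [0.4733, 0.2155, 0.167]
tool_rot: [-2.314, 2.115, -0.007]
ft_force: [0.0, 1.2, -0.4]
grip_width: 0.612
```

```bash
python3 -c "
from h import *
plan((.4958,-.1389,.18),102.8)
plan((.49,.03,.18),102.8)
"
```

```text
shift [ 1.1833  0.0311 -0.0449] spin -0.0425 | jawyaw -84.84 pos [0.4733 0.2155 0.167 ] F [ 0.   1.2 -0.4] w 53.3 t 8.0 q7 -2.03 z [ 0.008  0.002 -1.   ]
shift [ 6.209e-01 -3.000e-04 -4.400e-02] spin -0.0425 | jawyaw -84.84 pos [0.4733 0.2155 0.167 ] F [ 0.   1.2 -0.4] w 53.3 t 8.0 q7 -2.03 z [ 0.008  0.002 -1.   ]
```

>>> drive_tool --rows '[[[0.2,0,-0.04,-0.04,110],[0.4,0,-0.04,-0.04,110],[0.62,0,-0.04,-0.0425,150],[0.62,0,-0.04,-0.0425,150],[0.62,0,-0.04,-0.0425,150],[0.62,0,-0.04,-0.0425,150]]]'

```text
time: 8.75
position: [0.4872, 0.0309, 0.1746]
tool_rot: [2.458, -1.956, -0.002]
ft_force: [0.4, -0.2, 0.3]
grip_width: 0.417
```

```bash
python3 -c "
from h import *
snap('top','top3.png');d=snap('side','side3.png')
a=cv2.imread('pics/side3.png')[80:300,180:440];cv2.imwrite('pics/side3z.png',cv2.resize(a,None,fx=2.7,fy=2.7))
plan((.4958,-.1389,.15),102.8)"
```

```text
shift [0.5572 0.0996 0.0825] spin 0.001 | jawyaw -77.02 pos [0.4874 0.0307 0.1748] F [-0.5  0.   0.2] w 35.8 t 8.85 q7 -1.48 z [-0.  0. -1.]
```

View pics/top3.png

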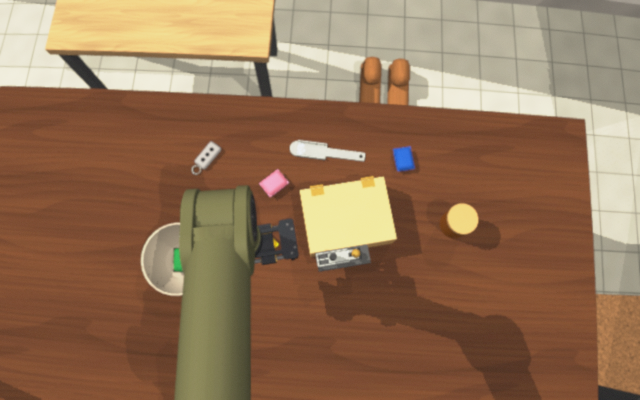

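The case lies in the bowl (green at about (178,260)), and box and latch are unchanged. Move above the knob.

>>> drive_tool --rows '[[[0.15,0.03,0,0,150],[0.3,0.06,0,0,150],[0.45,0.08,0,0,150],[0.557,0.1,0.05,0.001,150],[0.557,0.1,0.082,0.001,150],[0.557,0.1,0.082,0.001,150],[0.557,0.1,0.082,0.001,150]]]'

```text
time: 9.72
position: [0.4959, -0.1388, 0.1508]
tool_rot: [-2.455, 1.96, -0.001]
ft_force: [0.9, 0.1, -0.4]
grip_width: 0.409
```

```bash
python3 -c "
from h import *
snap('side','side4.png')
a=cv2.imread('pics/side4.png')[150:310,180:400];cv2.imwrite('pics/side4z.png',cv2.resize(a,None,fx=3.5,fy=3.5))
plan((.4958,-.1389,.098),102.8)"
```

```text
shift [-0.0008  0.0006  0.1768] spin -0.0001 | jawyaw -77.22 pos [ 0.496  -0.1391  0.151 ] F [-0.1 -0.1  0.5] w 35.7 t 9.775 q7 -1.16 z [ 0.001 -0.    -1.   ]
```

View pics/side4z.png

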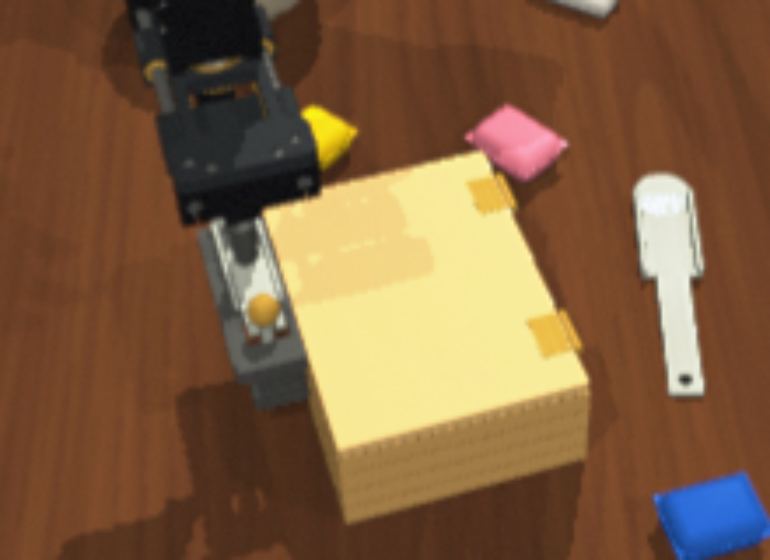

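The gripper is over the knob, with the ball at (264,308) in the crop clear of the near finger. Descend and grip.

>>> drive_tool --rows '[[[-0.001,0.001,0.05,0,150],[-0.001,0.001,0.1,0,150],[-0.001,0.001,0.15,0,150],[-0.001,0.001,0.174,0,150],[-0.001,0.001,0.174,0,150],[-0.001,0.001,0.174,0,150]]]'

```text
time: 10.52
position: [0.4954, -0.1405, 0.0986]
tool_rot: [-2.452, 1.964, -0.001]
ft_force: [0.4, 0.1, -0.5]
grip_width: 0.412
```

>>> drive_tool --rows '[[[0,0,0,0,255],[0,0,0,0,255],[0,0,0,0,255],[0,0,0,0,255],[0,0,0,0,255]]]' --grip_force 30

```text
time: 11.15
position: [0.495, -0.1397, 0.0984]
tool_rot: [-2.453, 1.963, 0.001]
ft_force: [-1.9, 3.5, 2.7]
grip_width: 0.17
```

```bash
python3 -c "
from h import *
plan((.4958,-.1389,.098),102.8)"
```

```text
shift [-0.0021 -0.0032  0.0014] spin -0.0008 | jawyaw -77.34 pos [ 0.495  -0.1397  0.0984] F [-1.9  3.5  2.7] w 14.8 t 11.15 q7 -1.18 z [-0.     0.001 -1.   ]
```

>>> drive_tool --rows '[[[-0.015,0,0,0,255],[-0.03,0,0,0,255],[-0.045,0,0,0,255],[-0.06,0,0,0,255],[-0.07,0,0,0,255],[-0.07,0,0,0,255],[-0.07,0,0,0,255]]]'

```text
time: 12.02
position: [0.4909, -0.1224, 0.0985]
tool_rot: [2.45, -1.964, 0.006]
ft_force: [2.7, -7.0, -2.1]
grip_width: 0.17
```

```bash
python3 -c "
from h import *
plan((.4958,-.1389,.098),102.8)
snap('top','top5.png');snap('side','side5.png')
a=cv2.imread('pics/side5.png')[180:290,200:340];cv2.imwrite('pics/side5z.png',cv2.resize(a,None,fx=5,fy=5,interpolation=2))
a=cv2.imread('pics/top5.png')[165:285,280:420];cv2.imwrite('pics/top5z.png',cv2.resize(a,None,fx=5,fy=5,interpolation=2))"
```

```text
shift [ 0.0574 -0.0038  0.0017] spin -0.0014 | jawyaw -77.44 pos [ 0.4909 -0.1224  0.0985] F [ 2.7 -7.  -2.1] w 14.7 t 12.025 q7 -1.21 z [ 0.002 -0.003 -1.   ]
```

View pics/side5z.png

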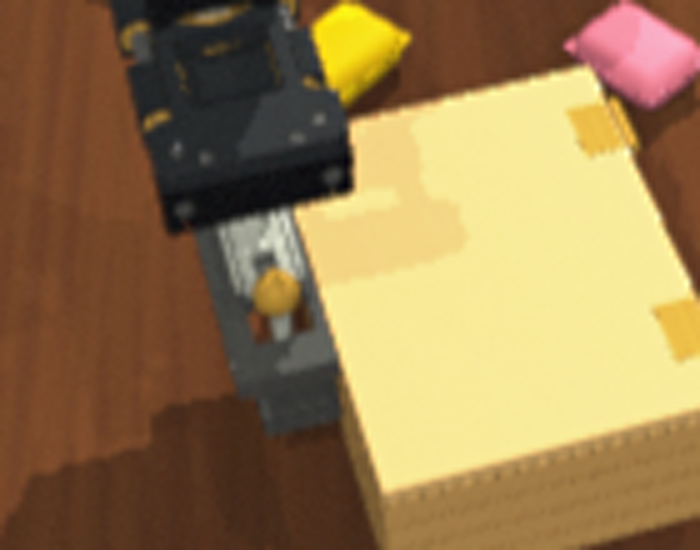

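View pics/top5z.png

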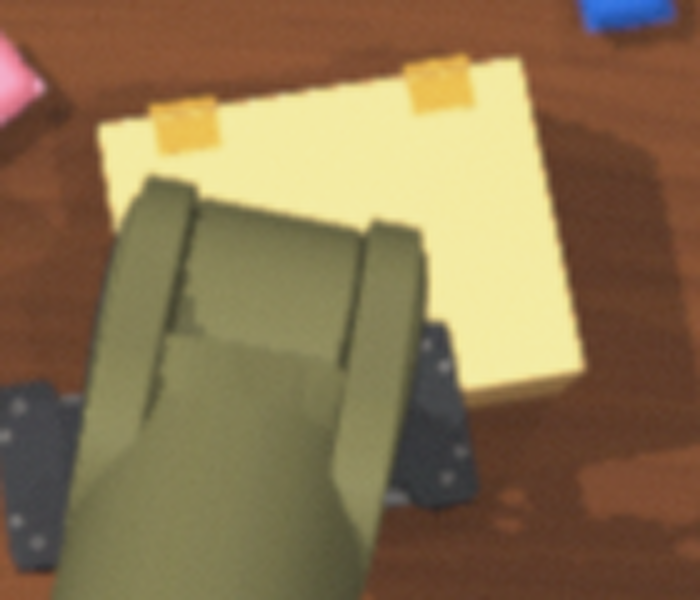

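The fork has been pulled off the ball by about 17.5 mm, with the arm yielding about 3 mm under the spring. Pull about 3.5 mm more for margin.

>>> drive_tool --rows '[[[-0.006,0,0,0,255],[-0.012,0,0,0,255],[-0.012,0,0,0,255],[-0.012,0,0,0,255]]]'

```text
time: 12.62
position: [0.4902, -0.1192, 0.0985]
tool_rot: [2.45, -1.965, 0.006]
ft_force: [3.1, -7.3, -1.7]
grip_width: 0.173
```

```bash
python3 -c "
from h import *
plan((.4958,-.1389,.098),102.8)
h=.105;r=.168;g=.0385
for a in (5,10,15,20,25,30,35,40,45):
    t=np.radians(a);dx=r-r*np.cos(t)+g*np.sin(t);dz=r*np.sin(t)+g*np.cos(t)-g
    print(a,(np.array([dx,dz])*1000).round(1),'toolrow y,z',(-dx/.3).round(3),(-dz/.3).round(3))
"
```

```text
shift [ 0.0683 -0.0039  0.0018] spin -0.0014 | jawyaw -77.46 pos [ 0.4902 -0.1192  0.0985] F [ 3.1 -7.3 -1.7] w 15.0 t 12.625 q7 -1.22 z [ 0.002 -0.004 -1.   ]
5 [ 4.  14.5] toolrow y,z -0.013 -0.048
10 [ 9.2 28.6] toolrow y,z -0.031 -0.095
15 [15.7 42.2] toolrow y,z -0.052 -0.141
20 [23.3 55.1] toolrow y,z -0.078 -0.184
25 [32.  67.4] toolrow y,z -0.107 -0.225
30 [41.8 78.8] toolrow y,z -0.139 -0.263
35 [52.5 89.4] toolrow y,z -0.175 -0.298
40 [64.1 99. ] toolrow y,z -0.214 -0.33
45 [ 76.4 107.5] toolrow y,z -0.255 -0.358
```

>>> drive_tool --rows '[[[0,-0.006,-0.024,0,255],[0,-0.013,-0.048,0,255],[0,-0.022,-0.072,0,255],[0,-0.031,-0.095,0,255],[0,-0.041,-0.118,0,255],[0,-0.052,-0.141,0,255],[0,-0.052,-0.141,0,255]]]'

```text
time: 13.5
position: [0.5032, -0.1166, 0.1401]
tool_rot: [2.446, -1.963, 0.001]
ft_force: [-1.8, -8.5, -2.2]
grip_width: 0.175
```

```bash
python3 -c "
from h import *
plan((.4958,-.1389,.098),102.8)
snap('side','side6.png')
a=cv2.imread('pics/side6.png')[150:300,200:380];cv2.imwrite('pics/side6z.png',cv2.resize(a,None,fx=4,fy=4,interpolation=2))"
```

```text
shift [0.0668 0.0396 0.1407] spin -0.0017 | jawyaw -77.5 pos [ 0.5032 -0.1166  0.1401] F [-1.8 -8.5 -2.2] w 15.2 t 13.5 q7 -1.22 z [-0.003 -0.005 -1.   ]
```

View pics/side6z.png

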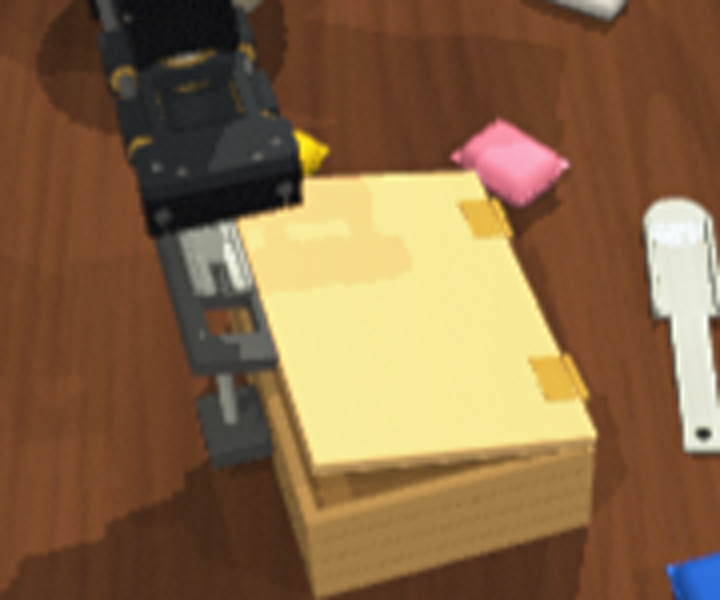

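The lid is off the ball and opening at about 15°. Continue along the arc to about 43°.

>>> drive_tool --rows '[[[0,-0.013,-0.022,0,255],[0,-0.026,-0.043,0,255],[0,-0.04,-0.064,0,255],[0,-0.055,-0.084,0,255],[0,-0.071,-0.103,0,255],[0,-0.087,-0.122,0,255],[0,-0.105,-0.14,0,255],[0,-0.123,-0.157,0,255],[0,-0.142,-0.173,0,255],[0,-0.162,-0.189,0,255],[0,-0.186,-0.206,0,255],[0,-0.186,-0.206,0,255],[0,-0.186,-0.206,0,255],[0,-0.186,-0.206,0,255]]]'

```text
time: 15.3
position: [0.5563, -0.1061, 0.2028]
tool_rot: [2.441, -1.963, -0.0]
ft_force: [-7.4, -9.2, 7.8]
grip_width: 0.174
```

```bash
python3 -c "
from h import *
plan((.4958,-.1389,.098),102.8)
snap('side','side7.png');snap('top','top7.png')
a=cv2.imread('pics/side7.png')[90:310,180:420];cv2.imwrite('pics/side7z.png',cv2.resize(a,None,fx=2.7,fy=2.7,interpolation=2))"
```

```text
shift [0.0614 0.2179 0.3514] spin -0.0022 | jawyaw -77.6 pos [ 0.5563 -0.1061  0.2028] F [-7.4 -9.2  7.8] w 15.1 t 15.3 q7 -1.28 z [-0.006 -0.007 -1.   ]
```

View pics/side7z.png

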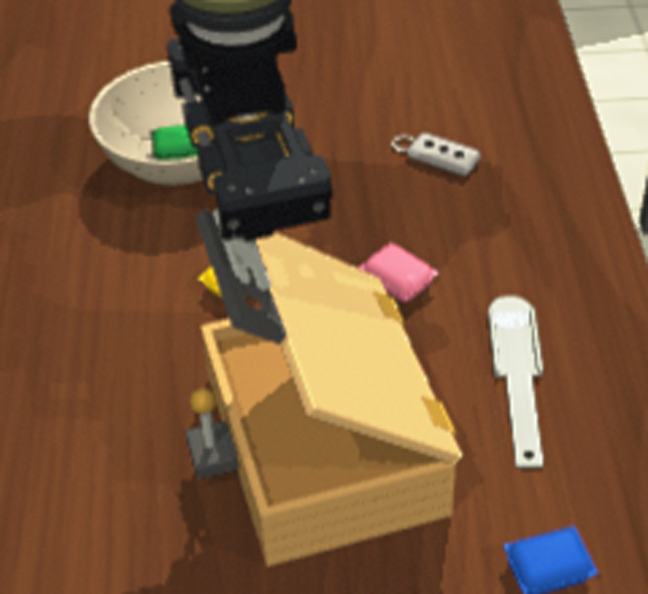

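View pics/top7.png

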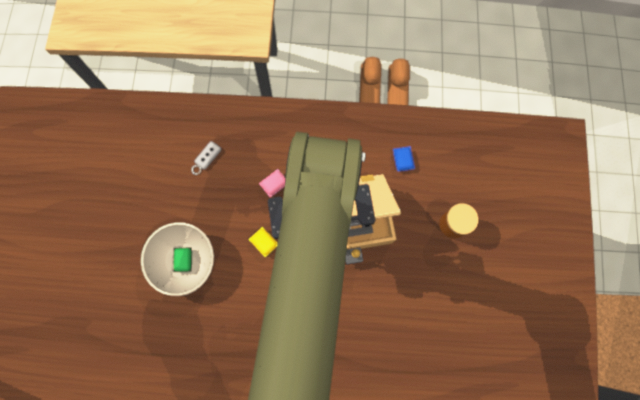

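The lid stands well open over the box, the ball is clear, and the case is in the bowl. I'll check the angle from the lid corner and hold for a second to see that it is stable.

>>> drive_tool --rows '[[[0,0,0,0,255],[0,0,0,0,255],[0,0,0,0,255],[0,0,0,0,255],[0,0,0,0,255],[0,0,0,0,255],[0,0,0,0,255],[0,0,0,0,255],[0,0,0,0,255],[0,0,0,0,255]]]'

```text
time: 16.65
position: [0.5563, -0.1062, 0.2028]
tool_rot: [2.441, -1.963, -0.0]
ft_force: [-7.4, -9.4, 7.7]
grip_width: 0.173
```

```bash
python3 -c "
from h import *
plan((.4958,-.1389,.098),102.8)
d=snap('side','side8.png')
a=d['img'][90:310,180:420];cv2.imwrite('pics/side8z.png',cv2.resize(a,None,fx=2.7,fy=2.7,interpolation=2))
y=np.radians(12.8);ex=np.array([np.cos(y),np.sin(y),0]);ey=np.array([-np.sin(y),np.cos(y),0]);B=np.array([.598,-.169,0])
for p in((315,412),(460,457)):
    c,r=ray(d,180+p[0]/2.7,90+p[1]/2.7);s=(-.1-(c-B)@ey)/(r@ey);X=c+s*r;lx,lz=(X-B)@ex,X[2]
    print(lx,lz,'angle',np.degrees(np.arctan2(lz-.065,.075-lx)))
t=__import__('pickle').load(open('o.pkl','rb'))
for n,e in(('top',d),):
    e=cv2.imread('pics/top7.png');df=cv2.absdiff(e,t['top']['img']).max(2)
    for nm,(x0,y0,x1,y1) in dict(fob=(188,138,225,178),candle=(440,200,482,240),bowl=(138,220,162,300)).items(): print(nm,df[y0:y1,x0:x1].mean(),df[y0:y1,x0:x1].max())
df=cv2.absdiff(d['img'],t['side']['img']).max(2);print('shoehorn',df[198:265,358:385].mean())
"
```

```text
shift [0.0612 0.2177 0.3513] spin -0.0022 | jawyaw -77.6 pos [ 0.5563 -0.1062  0.2028] F [-7.4 -9.4  7.7] w 15.1 t 16.65 q7 -1.28 z [-0.006 -0.007 -1.   ]
-0.028288222301574018 0.16561656735241503 angle 44.24932712764423
0.08024497483711858 0.07202422395219588 angle 126.74862809341623
fob 7.695945945945946 22
candle 5.538095238095238 33
bowl 5.347395833333334 11
shoehorn 7.028745163073522
```

View pics/side8z.png

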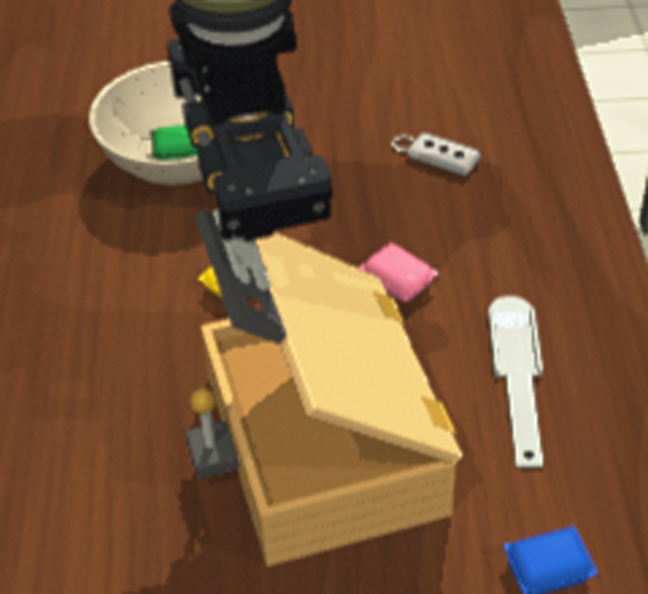

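Over a held second nothing moved. The lid is open roughly 40–44° and the bystanders look unchanged. Hand in.

```bash
python3 -c "
from bench import ctrl
print(ctrl.close_job())"
```

```text
the job is handed in; nothing more can be done
None
```

The key box is open and the arm is still holding the lid up; I handed the job in at about 16.7 s. I put the green earbud case in the bowl and let go of it. Then I pulled the latch knob about 21 mm sideways, clear of the ball, and raised the lid with the knob still gripped.

**Lid angle:** The last picture gave about 44° from the lid corner, a rough figure because I took the corner as lying at the lid's top or bottom edge. The gripper's rise gave about 43°. Both are well over 30°.

**Holding steady:** During a 1.3 s hold before hand-in, the gripper's position and opening did not change. The wrist force stayed steady at about 14 N, a bit more than the lid and spring alone need, so the arm is pushing slightly against the lid's arc.

**Other things:** The case lies in the bowl. The fob, candle jar, shoehorn and bowl look unmoved against the first pictures; the small differences there fit a change in lighting.

**Disagreements:** The grip on the knob read about 15 mm against its stated 16 mm, but it held without slipping. After the first pull the latch had moved only about 17.5 mm, because the arm gave way a little against the spring. I pulled further before lifting.

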